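# Strip the tape stand into the tray

### The arm

A 6-joint arm with a two-finger parallel gripper is mounted at the origin on the work surface. World frame = base frame: x ahead of the robot, y to its left, z up, the work surface at z = 0. Lengths are in m, angles in degrees, forces in N, time in s.
With the tool pointing down it reaches from about 0.25 to 0.725 m from the base axis. Payload 4 kg.
Tool frame: the origin (TCP) lies at the very end of the fingers, on their centre line; the grasp point (between the pads) lies 19 mm behind it (manip.grasp_offset is the distance from the TCP to the grasp point, in m); z points along the fingers, y is the line along which they close (so a half turn about z gives the same grasp; the last joint's range is limited). The gripper opens to 85 mm and grips with 20 to 120 N. Pads are 22 mm wide; open, the fingers measure 114 mm over their backs; the gripper's body (76 mm by 85 mm) begins 54 mm behind the grasp point. The pads swing forward as they close: fully open they stand 13 mm farther back than shut.
Start: joints at [68.755, 13.785, 0.286, 76.501, 0, 90], TCP at [0.181, 0.466, 0.231] pointing down, gripper open.
Joint ranges: [-155.79, 155.79], [-60.16, 107.12], [-62.33, 73.08], [-114, 123.19], [-81.49, 82.49], [-180, 180]. Speed limits (degrees/s): [159.86, 159.86, 180, 180, 180, 180].

### API

Orientations are given as a 3x3 rotation matrix whose columns are the frame's x, y, z axes.
In Python, from station import manip, cams, workorder gives the robot as it stands.
- The arm moves only by the shell command python3 -m creep 'ROWS' [FORCE]. ROWS is JSON, a list of rows, each a list of 5 numbers: the shift along the tool's x, y, z each as a share of 20 cm, from -1 to 1, then the turn about the tool's z as a share of 1.5 rad, from -1 to 1, then the opening, from 0 (shut) to 1 (fully open). A call has 1 to 5 rows; each row shifts and turns the commanded pose from where the row before left it, along the tool's axes as they then stand; what a row does not reach is not made up. A row lasts 1/12 s, in which the tool goes at most 41.7 mm and 7.16 degrees, less where a joint would pass 70% of its speed; a pose out of reach is approached as far as the arm can. A call with a number of a shift or a turn outside -1 to 1 is refused whole. A call with a gripper value outside its range is refused whole. The fingers move at their own pace and stop on an object; FORCE is the grip in N (left out, the last holds). Time passes only in rows, so rows that do not move let the fingers close. It gives the time, the measured TCP pose, the force, the opening and the grip force at its end, in the units of the state.
- manip.observe(): the state, without advancing time (a new reading comes with each control period).
- cams.capture(name): name is "scene" or "top"; returns (picture, depth): 400x640x3 uint8, red, green, blue; 400x640 float32, m along the optical axis (not along the pixel's ray), 0 where there is no reading.
- cams.camera_params(name): a dict with "mtx" (3x3 intrinsics, pixels), "R" (3x3) and "t" (3): a world point X has camera coordinates R X + t. Camera axes: x right, y down, z forward; pixel columns grow to the right and rows downward; lengths in m; the calibration is good to about 2 mm. A picture is of the moment at which its call begins. camera_params takes no time and is no camera call.
- workorder.sign_off(): hands the job in; it is judged then, once.
The state is a dict: "t": time; "joint_positions": joint angles; "joint_vel": joint speeds; "tau": joint torques, N m; "ee_pos": TCP position; "eef_rot": TCP orientation; "ft_force": force on the tool from outside, world axes, zero at the start; "ft_torque": the same for the moment, N m; "grip_width": opening from 0.0 (shut) to 1.0 (fully open); "grasp_force": force on a finger pad.
Only numpy, scipy, OpenCV 4.12 (cv2) and the standard library are available. Lean on these libraries where they do the work, as an engineer would, in place of code of your own. Each camera call takes 0.05 s, during which the arm holds its last target. There are 200 camera calls.

### The job

Pull the two rolls of tape off the leaning spindle of the tape stand, finishing with one before you touch the next, drawing each straight along the post past the sprung ears without wrenching the post. Set each one down gently, flat, in an empty bay of the aluminium tray, so that the tray holds a neat straight row of three rolls down its middle line, one centred in each bay. Leave the roll already in the tray and everything else on the bench where it is.

Things in the scene. Friction and masses are not known exactly. Their poses are not given: they have to be found in the camera images.
- spindle: steel post of the tape stand, 20 mm thick, leaning 32 degrees, roughly towards the robot's left (+y). Origin at its foot, on a flange 44 mm across; z along the post, free end at z = 55 mm; x level, across the stand. Two sprung ears at z = 48 mm stick out 4.5 mm on the +x and -x sides; a roll pulled firmly (some 5 to 12 N) along the post pushes them in. Rolls have 3 mm of play round the post.
- stand: the grey cast base of the tape stand, 104 x 120 mm, fixed to the bench; origin at the centre of its underside. It carries the spindle, whose foot is 66 mm above the bench.
- wide: a roll of plain white paper tape on a cardboard core: outer diameter 58 mm, 24 mm wide along its axis, bore 26 mm. Origin at the centre of its lower face (the face towards the spindle's foot), z along its axis. At the start the upper one on the spindle, resting on the other roll (lower face at 19 mm along the spindle). About 75 g.
- narrow: a roll of plain white paper tape on a cardboard core: outer diameter 50 mm, 19 mm wide along its axis, bore 26 mm. Origin at the centre of its lower face (the face towards the spindle's foot), z along its axis. At the start the lower one on the spindle, resting on its flange. About 45 g.
- spare: a roll of plain white paper tape on a cardboard core: outer diameter 54 mm, 22 mm wide along its axis, bore 26 mm. Origin at the centre of its lower face (the face towards the spindle's foot), z along its axis. Lies flat in the middle bay of the tray from the start.
- tray: a low aluminium tray, 134 mm (x) by 232 mm (y) and 14 mm high, fixed to the bench, walls and ribs 4 mm thick, floor 4 mm thick; two ribs divide it into three bays in a row along its y. Origin at the centre of its underside.
- bay_left (a point): centre of the floor of the tray's end bay on its +y side; the bay is 72 mm (y) by 126 mm (x) inside, 10 mm deep. Axes as the tray's.
- bay_right (a point): centre of the floor of the tray's end bay on its -y side, same size. Axes as the tray's.
- bay_mid (a point): centre of the floor of the middle bay, where the spare roll lies. Axes as the tray's.
- marker: bystander: black marker pen lying on the bench, 12 mm thick, 132 mm long
- jar: bystander: small brown screw jar, 40 mm across, 55 mm high
- bottle: bystander: clear bottle, 66 mm across, 170 mm high
- beaker: bystander: white beaker, 70 mm across, 90 mm high
- tweezers: bystander: steel tweezers lying on the bench, 130 mm long
Mind the look-alikes: they are no part of the job. What is shaped like the wide but blue or orange is not meant.

How it is judged:
By the outcome, as a careful person would: the job done as asked, in the order asked, and still so for the second after the job is handed in, with the robot touching nothing.
It also fails if it takes over 72 s, if anything falls off the work surface, if the arm or the gripper's body presses on something with over 40 N, if the wrist force passes 120 N, or if a joint passes its speed limit or range.

## Working session

There is one attempt and no reset: what is moved stays moved. The work goes in short steps, Python scripts to look and compute and a shell command to move; the robot and the scene stay as the last step left them, time stands still between calls to the robot, and variables do not carry over. Pictures are saved under pics/ and viewed, at most 10 in all, crops included, and the job is handed in when it is done.

```bash
ls; mkdir -p pics; python3 - <<'E'
from station import manip,cams,workorder
import cv2,numpy as np
for n in("scene","top"):
    p,d=cams.capture(n); cv2.imwrite(f"pics/{n}0.png",p[:,:,::-1]); np.save(f"pics/{n}0.npy",d)
    c=cams.camera_params(n); print(n,c["mtx"],c["R"],c["t"])
print(manip.observe(), manip.grasp_offset)
E
```

```text
pics
scene [[372.33559283   0.         313.8017108 ]
 [  0.         372.33559283 195.50308806]
 [  0.           0.           1.        ]] [[-0.35151462  0.93614315  0.00857185]
 [ 0.58162516  0.22555223 -0.78156149]
 [-0.73358684 -0.26974468 -0.62376932]] [ 0.20584477 -0.2852939   1.55125797]
top [[382.50085539   0.         321.0891068 ]
 [  0.         382.50085539 196.77873826]
 [  0.           0.           1.        ]] [[-0.03431994 -0.99940234 -0.00413574]
 [-0.97164415  0.03433481 -0.23394182]
 [ 0.233944   -0.0040104  -0.9722418 ]] [0.01037493 0.60120978 0.97731131]
{'t': 0.1, 'joint_positions': array([6.87548997e+01, 1.38292075e+01, 2.23917327e-01, 7.65040032e+01,
       2.68968314e-04, 9.00001572e+01]), 'joint_vel': array([-0.07021069, -0.20547998,  0.243314  ,  0.01838912, -0.04291006,
       -0.10511631]), 'tau': array([-4.53307648e-04, -3.73137796e+01,  2.53010631e+01,  1.08571447e-02,
       -7.98120413e-05, -4.96644859e-06]), 'ee_pos': array([0.18097459, 0.46549716, 0.230507  ]), 'eef_rot': array([[-9.32037863e-01,  3.62360234e-01, -6.95583831e-04],
       [ 3.62360901e-01,  9.32036170e-01, -1.77618869e-03],
       [ 4.68913950e-06, -1.90752750e-03, -9.99998181e-01]]), 'ft_force': array([0.22077043, 0.26429515, 0.56009395]), 'ft_torque': array([0.01360637, 0.00735816, 0.03909131]), 'grasp_force': 0.0, 'grip_width': 1.000381549094162} 0.0187
```

View pics/top0.png

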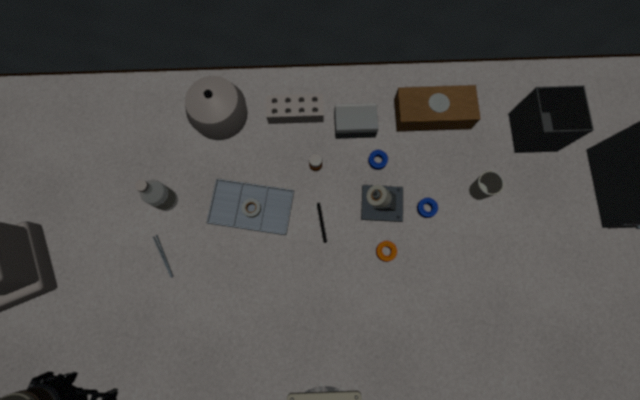

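View pics/scene0.png

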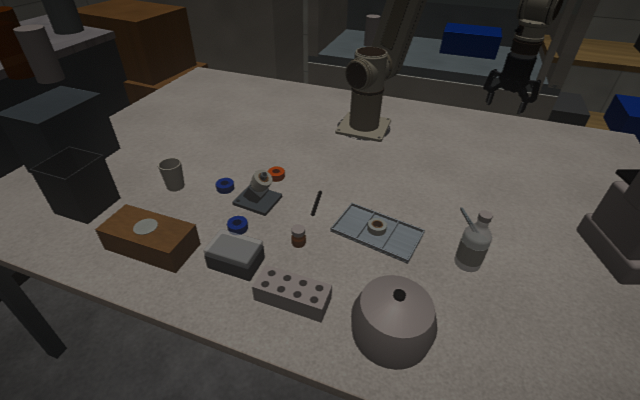

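The tray is around top pixel (250,207) with the spare at (251,208). The stand is at (382,202), with the leaning rolls near (378,196). Blue and orange decoys lie around it. Next I'll enlarge crops and work from depth.

```bash
cat > h.py <<'E'
import numpy as np,cv2
from station import cams,manip
def cloud(n,d):
    c=cams.camera_params(n);K=c["mtx"];v,u=np.mgrid[:d.shape[0],:d.shape[1]]
    P=np.stack([(u-K[0,2])/K[0,0]*d,(v-K[1,2])/K[1,1]*d,d],-1)
    return (P-c["t"])@c["R"]
def proj(n,X):
    c=cams.camera_params(n);p=(np.atleast_2d(X)@c["R"].T+c["t"])@c["mtx"].T
    return p[:,:2]/p[:,2:]
E
python3 - <<'E'
from h import *
np.set_printoptions(precision=0,suppress=True,linewidth=250)
ims={n:cv2.imread(f"pics/{n}0.png") for n in("top","scene")}
def crop(n,x,y,w,h,s): return cv2.resize(cv2.convertScaleAbs(ims[n][y:y+h,x:x+w],alpha=1.6),None,fx=s,fy=s,interpolation=cv2.INTER_CUBIC)
a=crop("top",350,175,64,56,6);b=crop("scene",225,160,64,56,6)
c=crop("top",200,172,100,68,3.84);e=crop("scene",325,198,100,68,3.84)
r1=np.hstack([a,b]);r2=np.hstack([c,e]);w=min(r1.shape[1],r2.shape[1])
cv2.imwrite("pics/crops.png",np.vstack([r1[:,:w],r2[:,:w]])[:600]);print(r1.shape,r2.shape)
for n,(x,y,w,h) in dict(top=(358,180,50,44),scene=(232,166,52,48)).items():
    W=cloud(n,np.load(f"pics/{n}0.npy"))[y:y+h,x:x+w]*1000
    print(n);print(W[::2,::2,2])
W=cloud("top",np.load("pics/top0.npy"))*1000
for u,v in[(382,202),(251,208),(378,196)]:print(u,v,W[v,u])
E
```

```text
(336, 768, 3) (261, 768, 3)
top
[[   1.    1.    4.    2.    0.    1.    3.    0.    1.    2.   -1.   -1.    2.   -0.    5.    3.    4.   -2.    2.    3.   -1.    3.    0.   -1.    1.]
 [   1.   -1.    2.    3.    0.    2.    5.    4.    1.   -2.    3.    3.    2.    2.    3.    1.   -1.   -1.    2.    4.    2.   -1.    2.    2.   -1.]
 [  -3.    5.    0.   12.    2.   -2.    1.   -1.   -2.   -1.   -1.   -0.    0.    6.    1.   -2.    0.    4.   -1.    3.    3.   -3.    2.   -0.    2.]
 [  -2.    1.    6.   13.   13.   17.   15.   91.   95.  102.  103.  106.  112.   14.   16.   14.   15.   16.   14.   12.   17.   16.   13.    1.    4.]
 [  -0.    2.   14.   15.   12.   17.   91.   91.   99.  101.  104.  108.  108.  113.  101.   16.   14.   19.   15.   14.   16.   14.   11.    2.   -2.]
 [  -1.    2.   13.   16.   12.   88.   91.   95.   97.  114.  115.  104.  110.  114.  115.   95.   68.   15.   12.   15.   14.   17.   16.    2.   -1.]
 [   2.    2.   10.   17.   16.   86.   91.   93.  114.  116.  118.  108.  112.  115.  115.  103.   67.   53.   12.   12.   16.   13.   14.    1.    1
[... 4878 characters left out ...]
  17.  13.  17.  18.  16.  15.  15.  14.  15.  16.  15.  11.   6.   2.   2.   1.   3.]
 [  1.   1.   2. 743.   8.   9.  15.  12.  17.  16.  15.  13.  16.  17.  15.  19.  15.  16.  16.  13.   9.   3.   1.   1.   1.   1.]
 [  3.   0.   1.   3.   2.   1.   6.   9.  10.  12.  12.  15.  13.  15.  16.  13.  17.  15.  15.  11.   1.  -1.   1.  -0.  -1.   1.]
 [  4.  -0.  -0.   3.  -2.  -1.   3.   1.   1.   6.   8.  11.  13.  14.  16.  18.  15.  16.  12.   3.   3.  -0.   0.   3.   2.  -0.]
 [  2.  -1.   2.  -0.   1.   1.   2.   0.   1.  -2.   4.   2.   8.   9.  12.  11.  15.  12.   2.   4.   3.   3.   2.   0.  -1.   1.]]
382 202 [ 572. -170.  111.]
251 208 [591. 193.   5.]
378 196 [ 588. -160.  113.]
```

View pics/crops.png

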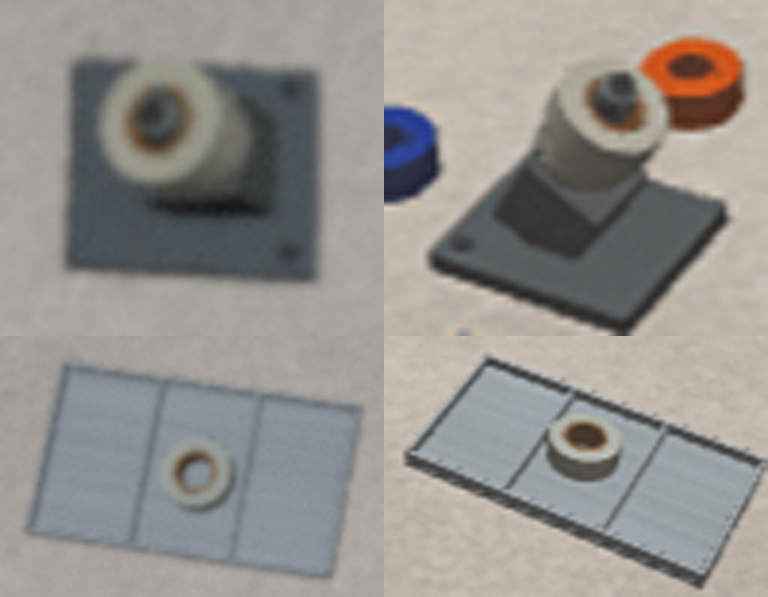

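The crop shows the stand's flat plate with corners near top pixels (362,185) and (403,221). A wedge block carries the post, which leans towards image left (+y). The tray corners are near top pixels (217,180), (294,190), (286,235) and (207,223). Next I'll fit the models to these.

```bash
cat > fit.py <<'E'
from h import *
from scipy.optimize import least_squares
def annulus(P,r,ri,z0,z1):
    rho=np.hypot(P[:,0],P[:,1]);a=np.stack([np.maximum(rho-r,ri-rho),np.maximum(z0-P[:,2],P[:,2]-z1)],1)
    return np.minimum(a.max(1),0)+np.hypot(*np.maximum(a,0).T)
def frame(yaw,lean):   # z leans towards +y rotated by yaw, x level
    c,s=np.cos(yaw),np.sin(yaw);x=np.array([c,s,0]);h=np.array([-s,c,0])
    z=np.cos(lean)*np.array([0,0,1])+np.sin(lean)*h
    return np.stack([x,np.cross(z,x),z],1)
def pts(box,names=("top","scene"),suf="0"):
    o=[]
    for n in names:
        W=cloud(n,np.load(f"pics/{n}{suf}.npy"))*1e3;W=W.reshape(-1,3)
        o.append(W[np.all((W>box[0])&(W<box[1]),1)])
    return o
E
python3 - <<'E'
from fit import *
np.set_printoptions(precision=1,suppress=True,linewidth=200)
B=([520,-230,74],[660,-110,135])
for names in [("top",),("scene",),("top","scene")]:
    P=np.vstack(pts(B,names))
    def res(p,P=P):
        Q=(P-[p[0],p[1],66+p[3]])@frame(p[2],np.radians(32))
        d=np.stack([annulus(Q,29,13,19,43),annulus(Q,25,13,0,19),annulus(Q,10,-1,0,55),annulus(Q,22,-1,-3,0)])
        return d.min(0) if False else d[np.abs(d).argmin(0),np.arange(len(Q))]
    best=min((least_squares(res,[575+dx,-195,y0,0],x_scale=[1,1,.05,1],loss="soft_l1",f_scale=2) for dx in(-8,8) for y0 in(-.2,.2)),key=lambda s:s.cost)
    p=best.x;print(names,len(P),p[:2],"yaw",np.degrees(p[2]),"dz",p[3],"rms",np.sqrt(np.mean(res(p)**2)))
def rect(pix,hx,hy,z,x0):
    C=np.array([[hx,hy],[hx,-hy],[-hx,-hy],[-hx,hy]])
    def w(p):
        c,s=np.cos(p[2]),np.sin(p[2]);return np.c_[C@np.array([[c,s],[-s,c]])+p[:2],np.full(4,z)]/1e3*[1e3,1e3,1e3]
    r=lambda p:(proj("top",w(p)/1e3)-pix).ravel()
    s=least_squares(r,x0,x_scale=[1,1,.05]);print("rect",s.x[:2],np.degrees(s.x[2]),"px res",s.fun, "scene",proj("scene",w(s.x)/1e3).ravel());return s.x
t=rect([[216.9,179.8],[294.3,190.5],[286.2,234.8],[207,222.8]],67,116,14,[590,190,0])
rect([[362,185],[403.2,186.7],[402.7,221.5],[361,219.7]],52,60,14,[570,-180,0])
c,s=np.cos(t[2]),np.sin(t[2])
for n,k in(("left",1),("right",-1)): print(n,t[:2]+k*76*np.array([-s,c]))
for names in [("top",),("scene",)]:
    P=np.vstack(pts(([t[0]-35,t[1]-35,12],[t[0]+35,t[1]+35,40]),names))
    r=lambda p:annulus(P-[p[0],p[1],4],27,13,0,22)
    q=least_squares(r,t[:2],loss="soft_l1",f_scale=2);print("spare",q.x)
E
```

```text
('top',) 429 [ 593.8 -180.1] yaw -4.889411437988281 dz -0.599398693694343 rms 1.4710145463826099
('scene',) 329 [ 597.  -168.2] yaw -7.054871506743298 dz 19.603483307352953 rms 3.34186078552921
('top', 'scene') 758 [ 593.1 -180. ] yaw -4.81815159777397 dz -0.3904993291347509 rms 1.5148942957335216
rect [593. 192.] -10.54584243919257 px res [-0.4 -1.   0.3 -0.4  0.5  0.7 -0.4  0.6] scene [407.2 259.4 329.  227.  350.3 201.5 423.7 228.9]
rect [ 590.3 -186.2] -4.862018639473338 px res [-0.2 -0.4 -0.1 -0.1  0.4  0.3 -0.1  0.1] scene [265.2 212.6 231.6 201.3 250.2 183.1 282.4 193.1]
left [606.9 266.7]
right [579.1 117.2]
spare [590.1 189.3]
spare [588.9 190.4]
```

```bash
python3 - <<'E'
from fit import *
np.set_printoptions(precision=1,suppress=True,linewidth=200)
def silh(im,n,p,S=8):
    c,s=np.cos(p[2]),np.sin(p[2]);C=np.array([[67,116],[67,-116],[-67,-116],[-67,116]])@np.array([[c,s],[-s,c]])+p[:2]
    X=np.vstack([np.c_[C,np.full(4,z)] for z in(0,14)])/1e3
    q=proj(n,X);h=cv2.convexHull(q.astype(np.float32))[:,0]
    return q,h
for n in("top","scene"):
    im=cv2.imread(f"pics/{n}0.png").astype(float)
    sig=cv2.GaussianBlur(im[:,:,0]-im[:,:,2],(3,3),0)   # blue minus red
    x,y,w,hh=(195,168,110,80) if n=="top" else (318,190,120,85)
    roi=sig[y:y+hh,x:x+w]
    th=(np.percentile(roi,10)+np.percentile(roi,75))/2
    p0=np.array([593,192,np.radians(-10.5)])
    # edge search: along normals of hull edges
    for it in range(5):
        q,h=silh(im,n,p0);obs=[];k=[]
        def sd(p):
            _,H=silh(im,n,p);H=H.reshape(-1,1,2).astype(np.float32)
            return np.array([cv2.pointPolygonTest(H,(float(a),float(b)),True) for a,b in E])
        if it==0:
            E=[]
            for i in range(len(h)):
                a,b=h[i],h[(i+1)%len(h)];d=b-a;L=np.hypot(*d)
                if L<12: continue
                nn=np.array([d[1],-d[0]])/L
                for f in np.linspace(.1,.9,int(L)):
                    c=a+f*d;ts=np.linspace(-4,4,81);pp=(c+ts[:,None]*nn).astype(np.float32)
                    v=cv2.remap(sig.astype(np.float32),pp[None,:,0],pp[None,:,1],cv2.INTER_LINEAR)[0]
                    lo,hi=v[:10].mean(),v[-10:].mean()
                    if abs(hi-lo)<6: continue
                    m=(lo+hi)/2;j=np.where(np.diff(np.sign(v-m)))[0]
                    if len(j): E.append(pp[j[np.abs(j-40).argmin()]])
        s=least_squares(sd,p0,x_scale=[1,1,.02],diff_step=1e-4,loss="soft_l1",f_scale=.4);p0=s.x
    print(n,len(E),p0[:2],np.degrees(p0[2]),np.sqrt(np.mean(sd(p0)**2)))
    # depth of floor
W=cloud("top",np.load("pics/top0.npy"))*1e3
E
```

```text
top 248 [595.8 194.6] -10.647116877030317 0.6024882231853979
scene 228 [592.8 194.4] -10.583725985091995 0.38821910383178054
```

Spindle foot is about (593,-180), yaw -4.8°. The tray centre is about (594,194), yaw -10.6°, and the spare lies a few mm off its bay centre. First I'll turn the tool in place.

```bash
cat > go.py <<'E'
# usage: go.py x y z(mm) [yaw of tool y, deg] -> needed shift in tool axes (shares of 20 cm) and turn share
import sys,numpy as np
from station import manip
a=[float(v) for v in sys.argv[1:]];s=manip.observe();R=s["eef_rot"]
y=np.degrees(np.arctan2(R[1,1],R[0,1]))
print("t %.2f pos"%s["t"],(s["ee_pos"]*1e3).round(1),"yaw %.2f"%y,"F",s["ft_force"].round(1),"w %.3f g %.0f"%(s["grip_width"],s["grasp_force"]))
if a: print("share",(R.T@(np.array(a[:3])/1e3-s["ee_pos"])/.2).round(4),"turn",((y-a[3])/np.degrees(1.5)).round(4) if len(a)>3 else "")
E
python3 -m creep '[[0,0,0,0.083,1],[0,0,0,0.083,1],[0,0,0,0.083,1],[0,0,0,0.083,1],[0,0,0,0.083,1]]'
python3 -m creep '[[0,0,0,0.083,1],[0,0,0,0.083,1],[0,0,0,0.083,1],[0,0,0,0.083,1],[0,0,0,0.083,1]]'
python3 -m creep '[[0,0,0,0.026,1],[0,0,0,0,1],[0,0,0,0,1]]'
python3 go.py 593 -180 231 -4.85
```

```text
t: 0.52
ee_pos: [0.181, 0.4657, 0.2307]
eef_rot: [[-0.541, 0.841, -0.0], [0.841, 0.541, -0.001], [-0.001, -0.001, -1.0]]
ft_force: [-0.0, 0.4, -0.1]
grip_width: 0.999
grasp_force: 0.0
t: 0.93
ee_pos: [0.181, 0.4657, 0.2308]
eef_rot: [[0.051, 0.999, -0.0], [0.999, -0.051, -0.001], [-0.001, -0.0, -1.0]]
ft_force: [-0.3, -0.3, -0.5]
grip_width: 0.999
grasp_force: 0.0
t: 1.18
ee_pos: [0.1811, 0.4658, 0.2309]
eef_rot: [[0.083, 0.997, -0.0], [0.997, -0.083, -0.001], [-0.001, -0.0, -1.0]]
ft_force: [-0.1, -0.5, -0.7]
grip_width: 1.0
grasp_force: 0.0
t 1.18 pos [181.1 465.8 230.9] yaw -4.74 F [-0.1 -0.5 -0.7] w 1.000 g 0
share [-3.0475e+00  2.3194e+00  1.5000e-03] turn 0.0013
```

```bash
for i in 1; do :; done
python3 -m creep '[[-0.1,0.08,0,0,1],[-0.148,0.116,0,0,1],[-0.148,0.116,0,0,1],[-0.148,0.116,0,0,1],[-0.148,0.116,0,0,1]]' >/dev/null
python3 -m creep '[[-0.148,0.116,0,0,1],[-0.148,0.116,0,0,1],[-0.148,0.116,0,0,1],[-0.148,0.116,0,0,1],[-0.148,0.116,0,0,1]]' >/dev/null
python3 -m creep '[[-0.148,0.116,0,0,1],[-0.148,0.116,0,0,1],[-0.148,0.116,0,0,1],[-0.148,0.116,0,0,1],[-0.148,0.116,0,0,1]]' >/dev/null
python3 -m creep '[[-0.148,0.116,0,0,1],[-0.148,0.116,0,0,1],[-0.148,0.116,0,0,1],[-0.1,0.08,0,0,1],[0,0,0,0,1]]' >/dev/null
python3 go.py 594.5 -163.6 75 -4.85
```

```text
t 2.85 pos [ 562.5 -115.4  230. ] yaw -5.04 F [-0.2 -0.   0.9] w 1.000 g 0
share [-0.2247  0.18    0.7756] turn -0.0022
```

```bash
python3 -m creep '[[-0.11,0.09,0,-0.002,1],[-0.08,0.07,0.05,0,1],[-0.035,0.02,0.1,0,1],[0,0,0.15,0,1],[0,0,0.15,0,1]]' >/dev/null
python3 -m creep '[[0,0,0,0,1],[0,0,0,0,1]]' >/dev/null
python3 go.py 594.5 -163.6 75 -4.85
python3 - <<'E'
from h import *
L=[]
for n,(x,y,w,h) in dict(top=(335,150,80,80),scene=(215,130,80,80)).items():
    p,d=cams.capture(n);np.save(f"pics/{n}1.npy",d)
    L.append(cv2.resize(cv2.convertScaleAbs(p[y:y+h,x:x+w,::-1],alpha=1.6),None,fx=5,fy=5,interpolation=cv2.INTER_CUBIC))
cv2.imwrite("pics/hover1.png",np.hstack(L))
E
```

```text
t 3.43 pos [ 590.8 -158.   139.6] yaw -4.59 F [0.3 0.  0.2] w 1.002 g 0
share [-0.0269  0.0224  0.3226] turn 0.0031
```

View pics/hover1.png

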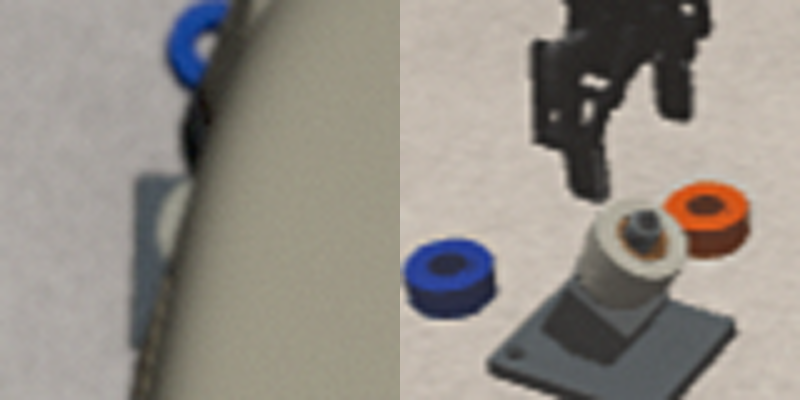

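The scene view shows the finger tips at pixels (253,170) and (270,154), one to each side of the roll. I'll use them to check the height of the open tips.

```bash
python3 - <<'E'
from h import *
s=manip.observe();R=s["eef_rot"];T=s["ee_pos"]
for k in(1,-1):
  for b in(0,.006,.013,.02): print(k,b,proj("scene",T+R[:,1]*k*.049-R[:,2]*b+R[:,0]*0).round(1))
W=cloud("scene",np.load("pics/scene1.npy"))*1e3
for c in range(246,260,2): print(c,[tuple(W[r,c].round()) for r in(164,167,169,171)])
E
```

```text
1 0 [[252.2 173.8]]
1 0.006 [[252. 172.]]
1 0.013 [[251.8 169.9]]
1 0.02 [[251.6 167.8]]
-1 0 [[270.2 156.7]]
-1 0.006 [[270.1 154.9]]
-1 0.013 [[269.9 152.9]]
-1 0.02 [[269.8 150.9]]
246 [(np.float64(422.0), np.float64(-319.0), np.float64(1.0)), (np.float64(440.0), np.float64(-310.0), np.float64(2.0)), (np.float64(451.0), np.float64(-303.0), np.float64(2.0)), (np.float64(460.0), np.float64(-299.0), np.float64(-0.0))]
248 [(np.float64(647.0), np.float64(-170.0), np.float64(177.0)), (np.float64(647.0), np.float64(-171.0), np.float64(167.0)), (np.float64(446.0), np.float64(-299.0), np.float64(-0.0)), (np.float64(455.0), np.float64(-294.0), np.float64(-2.0))]
250 [(np.float64(643.0), np.float64(-166.0), np.float64(175.0)), (np.float64(644.0), np.float64(-166.0), np.float64(166.0)), (np.float64(639.0), np.float64(-170.0), np.float64(155.0)), (np.float64(459.0), np.float64(-284.0), np.float64(3.0))]
252 [(np.float64(647.0), np.float64(-157.0), np.float64(180.0)), (np.float64(650.0), np.float64(-156.0), np.float64(172.0)), (np.float64(647.0), np.float64(-159.0), np.float64(163.0)), (np.float64(456.0), np.float64(-278.0), np.float64(3.0))]
254 [(np.float64(642.0), np.float64(-154.0), np.float64(178.0)), (np.float64(642.0), np.float64(-155.0), np.float64(168.0)), (np.float64(640.0), np.float64(-157.0), np.float64(159.0)), (np.float64(449.0), np.float64(-274.0), np.float64(-1.0))]
256 [(np.float64(410.0), np.float64(-286.0), np.float64(1.0)), (np.float64(636.0), np.float64(-152.0), np.float64(165.0)), (np.float64(439.0), np.float64(-271.0), np.float64(2.0)), (np.float64(591.0), np.float64(-181.0), np.float64(115.0))]
258 [(np.float64(407.0), np.float64(-280.0), np.float64(1.0)), (np.float64(421.0), np.float64(-272.0), np.float64(-1.0)), (np.float64(440.0), np.float64(-262.0), np.float64(5.0)), (np.float64(590.0), np.float64(-175.0), np.float64(116.0))]
```

```bash
python3 -m creep '[[-0.027,0.022,0,0.003,1],[0,0,0,0,1],[0,0,0.08,0,1],[0,0,0.08,0,1],[0,0,0.08,0,1]]' >/dev/null
python3 -m creep '[[0,0,0.04,0,1],[0,0,0.04,0,1],[0,0,0,0,1],[0,0,0,0,1]]' >/dev/null
python3 go.py 594.5 -163.6 74 -4.85
```

```text
t 4.28 pos [ 596.9 -164.7   77.8] yaw -4.90 F [ 0.5 -0.1  0.1] w 1.001 g 0
share [ 0.0046 -0.0126  0.0189] turn -0.0006
```

```bash
python3 -m creep '[[0.005,-0.012,0.019,0,0.8],[0,0,0,0,0.8],[0,0,0,0,0.76],[0,0,0,0,0.74],[0,0,0,0,0.74]]' 40 >/dev/null
python3 go.py 594.5 -163.6 74 -4.85
python3 -m creep '[[0,0,0,0,0.72],[0,0,0,0,0.7],[0,0,0,0,0.69]]' 20 >/dev/null; python3 go.py
python3 -m creep '[[0,0,0,0,0.67],[0,0,0,0,0.65],[0,0,0,0,0.6]]' 20 >/dev/null; python3 go.py
```

```text
t 4.70 pos [ 594.6 -163.4   73.9] yaw -4.90 F [-0.3 -0.2  0.5] w 0.738 g 0
share [-0.0008 -0.0003 -0.0003] turn -0.0005
t 4.95 pos [ 594.4 -163.4   73.6] yaw -4.90 F [-0.4  0.   0.1] w 0.693 g 0
t 5.20 pos [ 594.5 -163.4   73.8] yaw -4.90 F [-0.3  0.5  1.4] w 0.655 g 22
```

```bash
python3 -m creep '[[0,0,0,0,0.5],[0,0,0,0,0.5],[0.0027,0,-0.0042,0,0.5],[0.0027,0,-0.0042,0,0.5],[0.0027,0,-0.0042,0,0.5]]' 50 >/dev/null; python3 go.py
python3 -m creep '[[0.0053,0,-0.0085,0,0.5],[0.0053,0,-0.0085,0,0.5],[0.0053,0,-0.0085,0,0.5]]' >/dev/null; python3 go.py
python3 -m creep '[[0.0053,0,-0.0085,0,0.5],[0.0053,0,-0.0085,0,0.5],[0.0053,0,-0.0085,0,0.5]]' >/dev/null; python3 go.py
```

```text
t 5.62 pos [ 594.  -162.5   75.3] yaw -4.94 F [ 1.6 -4.  -5.4] w 0.649 g 54
t 5.87 pos [ 593.4 -161.9   77.1] yaw -5.07 F [  7.5 -12.6 -17.8] w 0.652 g 59
t 6.12 pos [ 594.3 -157.5   84.2] yaw -5.01 F [ 2.9 -7.8 -8.6] w 0.651 g 59
```

```bash
python3 -m creep '[[0,0,0,0,0.5],[0,0,0,0,0.5]]' >/dev/null; python3 go.py
python3 -m creep '[[0.0053,0,-0.0085,0,0.5],[0.0053,0,-0.0085,0,0.5]]' >/dev/null; python3 go.py
```

```text
t 6.28 pos [ 594.8 -156.8   85.3] yaw -4.97 F [ 0.4 -4.7 -4.8] w 0.652 g 60
t 6.45 pos [ 594.5 -155.2   87.8] yaw -4.99 F [ 3.2 -6.8 -8.6] w 0.649 g 59
```

```bash
python3 -m creep '[[0.004,0,-0.0064,0,0.5],[0.004,0,-0.0064,0,0.5],[0.004,0,-0.0064,0,0.5],[0.004,0,-0.0064,0,0.5],[0.004,0,-0.0064,0,0.5]]' >/dev/null; python3 go.py
python3 -m creep '[[0.004,0,-0.0064,0,0.5],[0.004,0,-0.0064,0,0.5],[0.004,0,-0.0064,0,0.5],[0.004,0,-0.0064,0,0.5],[0.004,0,-0.0064,0,0.5]]' >/dev/null; python3 go.py
python3 -m creep '[[0.004,0,-0.0064,0,0.5],[0.004,0,-0.0064,0,0.5],[0.004,0,-0.0064,0,0.5],[0.004,0,-0.0064,0,0.5],[0.004,0,-0.0064,0,0.5]]' >/dev/null; python3 go.py
```

```text
t 6.87 pos [ 594.9 -151.3   94.1] yaw -4.99 F [ 2.9 -6.1 -7.9] w 0.649 g 59
t 7.28 pos [ 595.6 -145.6  102.2] yaw -4.93 F [ 0.6 -2.2 -1.6] w 0.650 g 60
t 7.70 pos [ 596.1 -140.8  109. ] yaw -4.87 F [ 0.1  0.8 -0.6] w 0.651 g 60
```

```bash
python3 -m creep '[[0.0106,0,-0.017,0,0.5],[0.0106,0,-0.017,0,0.5],[0.0106,0,-0.017,0,0.5],[0.0106,0,-0.017,0,0.5],[0.0106,0,-0.017,0,0.5]]' >/dev/null
python3 -m creep '[[0,0,-0.1,0,0.5],[0,0,-0.1,0,0.5],[0,0,-0.05,0,0.5],[0,0,0,0,0.5],[0,0,0,0,0.5]]' >/dev/null; python3 go.py
python3 - <<'E'
from h import *
L=[]
for n,(x,y,w,h) in dict(top=(335,150,80,80),scene=(215,120,80,80)).items():
    p,d=cams.capture(n);np.save(f"pics/{n}2.npy",d)
    L.append(cv2.resize(cv2.convertScaleAbs(p[y:y+h,x:x+w,::-1],alpha=1.6),None,fx=5,fy=5,interpolation=cv2.INTER_CUBIC))
cv2.imwrite("pics/off1.png",np.hstack(L))
E
```

```text
t 8.53 pos [ 597.5 -130.8  176.3] yaw -4.90 F [ 0.6  0.5 -1.4] w 0.651 g 60
```

View pics/off1.png

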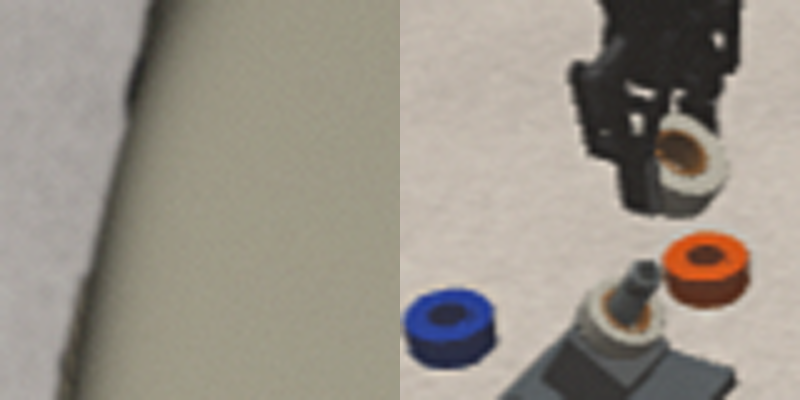

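The wide roll is off and held between the fingers near scene pixel (272,153), and the narrow roll is still on the spindle. I'll measure how the roll sits in the grip.

```bash
cat > held.py <<'E'
import sys;from fit import *
suf,r,h=sys.argv[1],float(sys.argv[2]),float(sys.argv[3])
s=manip.observe();R=s["eef_rot"];T=s["ee_pos"]*1e3
p,d=cams.capture("scene");np.save(f"pics/scene{suf}.npy",d)
W=cloud("scene",d)*1e3
m=(p.min(-1)>55)|((p[:,:,0]>p[:,:,2]*1.3)&(p[:,:,0]>40))
Q=(W-T)@R   # tool axes
m&=np.all(np.abs(Q-[0,0,-18])<[48,30,36],-1)
Q=Q[m]
def F(l): return np.array([[0,np.cos(l),np.sin(l)],[1,0,0],[0,np.sin(l),-np.cos(l)]])  # cols x,y,z of roll in tool axes
def res(q):
    L=(Q-[q[0],0,q[1]])@F(q[2]);return annulus(L,r,13,-h/2,h/2)
for c in ("free",):
    b=min((least_squares(res,[0,-18,l],x_scale=[1,1,.05],loss="soft_l1",f_scale=2) for l in(.2,.56,.8)),key=lambda s:s.cost)
print(len(Q),"centre in tool x,z",b.x[:2].round(1),"lean",np.degrees(b.x[2]).round(1),"rms",np.sqrt(np.mean(b.fun**2)).round(2), T.round(1))
E
python3 held.py 3 29 24
```

```text
170 centre in tool x,z [  0.  -17.8] lean 32.6 rms 1.77 [ 596.4 -130.6  174.6]
```

```bash
python3 -m creep '[[0,0,0,0.033,0.5],[0,0,0,0.033,0.5],[0.05,0,0,0,0.5],[0.1,-0.01,0,0,0.5],[0.15,-0.01,0,0,0.5]]' >/dev/null
python3 -m creep '[[0.18,-0.01,0,0,0.5],[0.18,-0.01,0,0,0.5],[0.18,-0.01,0,0,0.5],[0.18,-0.01,0,0,0.5],[0.12,-0.01,0,0,0.5]]' >/dev/null
python3 -m creep '[[0,0,0,0,0.5],[0,0,0,0,0.5]]' >/dev/null
python3 go.py 580.3 119.8 25 -10.6
```

```text
t 9.68 pos [624.5  98.2 174.6] yaw -10.30 F [-0.2 -0.5 -0.7] w 0.650 g 60
share [ 0.0671 -0.2353  0.7486] turn 0.0035
```

```bash
python3 -m creep '[[0.03,-0.1,0,0.003,0.5],[0.037,-0.1,0.05,0,0.5],[0,-0.035,0.1,0,0.5],[0,0,0.1,0,0.5],[0,0,0.1,0,0.5]]' >/dev/null
python3 -m creep '[[0,0,0.1,0,0.5],[0,0,0.1,0,0.5],[0,0,0.1,0,0.5],[0,0,0,0,0.5],[0,0,0,0,0.5]]' >/dev/null
python3 go.py 580.3 119.8 15 -10.6; python3 held.py 4 29 24
```

```text
t 10.52 pos [580.  116.5  44.5] yaw -10.89 F [ 0.4 -0.3 -0.7] w 0.655 g 60
share [ 0.0167 -0.001   0.1477] turn -0.0034
135 centre in tool x,z [  0. -18.] lean 32.6 rms 1.18 [580.  116.5  44.5]
```

```bash
python3 -m creep '[[0.0165,0,0,-0.003,0.5],[0,0,0.05,0,0.5],[0,0,0.05,0,0.5],[0,0,0.03,0,0.5],[0,0,0,0,0.5]]' 30 >/dev/null
python3 go.py 580.3 119.8 12 -10.6
python3 -m creep '[[0,0,0.006,0,0.5],[0,0,0.006,0,0.5],[0,0,0.006,0,0.5],[0,0,0,0,0.5]]' 20 >/dev/null
python3 go.py 580.3 119.8 0 -10.6
```

```text
t 10.98 pos [580.4 120.8  17.8] yaw -10.56 F [ 0.3  0.6 -1.6] w 0.650 g 60
share [-0.0047  0.0004  0.0288] turn 0.0005
t 11.32 pos [582.1 121.1  16.2] yaw -10.57 F [-0.1 -0.2 -0.4] w 0.653 g 60
share [-0.0079 -0.0079  0.081 ] turn 0.0003
```

```bash
python3 -m creep '[[-0.006,-0.008,0,0,0.65],[0,0,0,0,0.65],[0,0,0,0,0.65]]' 20 
python3 go.py 580.3 119.8 12 -10.6
```

```text
t: 11.57
ee_pos: [0.5803, 0.1201, 0.0165]
eef_rot: [[0.184, 0.983, 0.0], [0.983, -0.184, 0.0], [0.0, 0.0, -1.0]]
ft_force: [0.3, 0.5, -1.3]
grip_width: 0.651
grasp_force: 53.9
t 11.57 pos [580.3 120.1  16.5] yaw -10.58 F [ 0.3  0.5 -1.3] w 0.651 g 54
share [-0.0015  0.0002  0.0223] turn 0.0003
```

```bash
python3 -m creep '[[0,0,0.006,0,0.652],[0,0,0.006,0,0.652],[0,0,0.006,0,0.652],[0,0,0,0,0.652]]' 20 >/dev/null; python3 go.py
python3 -m creep '[[0,0,0.006,0,0.655],[0,0,0.006,0,0.655],[0,0,0,0,0.655]]' 20 >/dev/null; python3 go.py
python3 -m creep '[[0,0,0.006,0,0.655],[0,0,0.006,0,0.655],[0,0,0,0,0.655]]' 20 >/dev/null; python3 go.py
```

```text
t 11.90 pos [580.4 120.2  12.6] yaw -10.57 F [ 0.1  0.2 -0.2] w 0.653 g 46
t 12.15 pos [580.6 120.1  11.8] yaw -10.57 F [-3.1 -1.3 10.1] w 0.657 g 34
t 12.40 pos [580.6 120.1  11.3] yaw -10.57 F [-7.3 -1.9 20.2] w 0.653 g 35
```

```bash
python3 -m creep '[[0,0,-0.006,0,0.658],[0,0,0,0,0.658],[0,0,0,0,0.658]]' 20 >/dev/null; python3 go.py
python3 -m creep '[[0,0,0,0,0.662],[0,0,0,0,0.662]]' 20 >/dev/null; python3 go.py 580.3 119.8 0
```

```text
t 12.65 pos [580.6 120.1  11.5] yaw -10.57 F [-4.9 -1.6 13.7] w 0.662 g 21
t 12.82 pos [580.2 119.5  10. ] yaw -10.59 F [-2.3 -2.3  3.6] w 0.664 g 4
share [0.0014 0.0002 0.0499] turn
```

```bash
python3 -m creep '[[0,0,0.006,0,0.662],[0,0,0.006,0,0.662],[0,0,0.006,0,0.662],[0,0,0,0,0.662]]' 20 >/dev/null; python3 go.py 580.3 119.8 0
python3 held.py 5 29 24
python3 -m creep '[[0,0,0.006,0,0.662],[0,0,0.006,0,0.662],[0,0,0.006,0,0.662],[0,0,0,0,0.662]]' 20 >/dev/null; python3 go.py 580.3 119.8 0
python3 held.py 5 29 24
```

```text
t 13.15 pos [580.3 119.7   5. ] yaw -10.59 F [-0.1 -2.4  2.6] w 0.664 g 4
share [ 0.0003 -0.0002  0.0252] turn 
312 centre in tool x,z [  8.  -14.1] lean 3.7 rms 8.78 [580.3 119.7   5. ]
t 13.53 pos [580.5 120.2   1.5] yaw -10.57 F [-0.1 -1.8  2. ] w 0.665 g 4
share [-0.0022 -0.0005  0.0075] turn 
292 centre in tool x,z [  8.8 -17.4] lean 4.8 rms 8.76 [580.5 120.2   1.5]
```

```bash
python3 -m creep '[[0,0,0.005,0,0.662],[0,0,0.005,0,0.662],[0,0,0,0,0.662]]' 20 >/dev/null; python3 go.py
python3 -m creep '[[0,0,0,0,0.667],[0,0,0,0,0.67],[0,0,0,0,0.675],[0,0,0,0,0.68],[0,0,0,0,0.69]]' 20 >/dev/null; python3 go.py
python3 - <<'E'
from h import *
p,d=cams.capture("scene");np.save("pics/scene6.npy",d)
x,y,w,h=300,160,100,75
cv2.imwrite("pics/place1.png",cv2.resize(cv2.convertScaleAbs(p[y:y+h,x:x+w,::-1],alpha=1.6),None,fx=7,fy=7,interpolation=cv2.INTER_CUBIC))
E
```

```text
t 13.83 pos [ 5.805e+02  1.203e+02 -2.000e-01] yaw -10.56 F [-0.8 -1.4  3.6] w 0.662 g 4
t 14.25 pos [ 5.800e+02  1.204e+02 -5.000e-01] yaw -10.55 F [-0.3 -1.3 -0. ] w 0.689 g 0
```

View pics/place1.png

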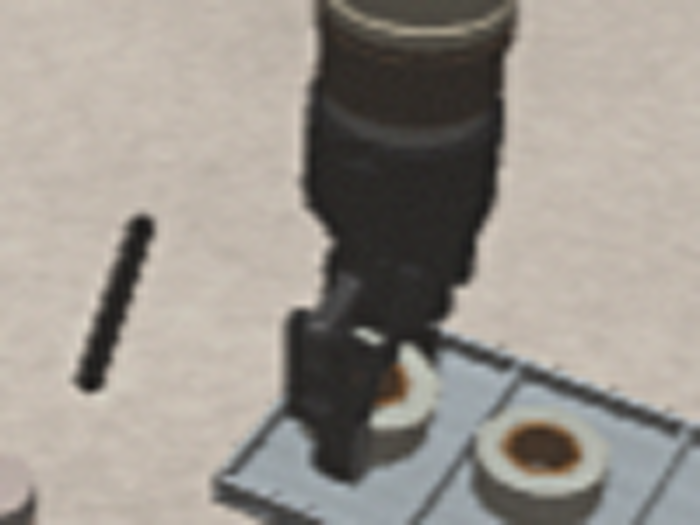

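The wide roll looks flat in the right bay (crop ~(400,410)), beside the spare at (540,465). I'll open a little more, lift and check.

```bash
python3 -m creep '[[0,0,0,0,0.74],[0,0,0,0,0.8],[0,0,-0.02,0,0.8],[0,0,-0.05,0,0.8],[0,0,-0.1,0,0.8]]' >/dev/null
python3 -m creep '[[0,0,-0.18,0,0.8],[0,0,-0.18,0,1],[0,0,-0.18,0,1],[0,0,-0.18,0,1],[-0.1,0,0,-0.066,1]]' >/dev/null
python3 -m creep '[[-0.18,0,0,0,1],[-0.18,0,0,0,1],[-0.18,0,0,0,1],[0,0,0,0,1],[0,0,0,0,1]]' >/dev/null
python3 go.py 593.5 -175 140 -4.85
cat > chk.py <<'E'
import sys;from fit import *
np.set_printoptions(precision=1,suppress=True,linewidth=200)
suf=sys.argv[1];ims={}
for n in("top","scene"):
    p,d=cams.capture(n);np.save(f"pics/{n}{suf}.npy",d);cv2.imwrite(f"pics/{n}{suf}.png",p[:,:,::-1])
c0=np.array([594.3,194.5]);ax=np.array([.184,.983]);lx=np.array([.983,-.184])
for nm,r,h,k in[x for x in(("wide",29,24,-76),("spare",27,22,0),("narrow",25,19,76)) if x[0] in sys.argv[2:]]:
    t=c0+k*ax
    for n in("top","scene"):
        P=np.vstack(pts(([t[0]-38,t[1]-38,11],[t[0]+38,t[1]+38,45]),(n,),suf))
        P=P[(np.abs((P[:,:2]-t)@ax)<33)&(np.abs((P[:,:2]-t)@lx)<45)]
        f=lambda p:annulus(P-[p[0],p[1],4],r,13,0,h)
        q=least_squares(f,t,loss="soft_l1",f_scale=2)
        T=P[P[:,2]>h-2]; A=np.c_[T[:,:2]-T[:,:2].mean(0),np.ones(len(T))];pl=np.linalg.lstsq(A,T[:,2],rcond=None)[0]
        e=q.x-t;print(nm,n,len(P),q.x,"off across,along",e@lx,e@ax,"top z",pl[2],"tilt",np.degrees(np.hypot(*pl[:2])))
E
python3 chk.py 7 wide spare
```

```text
t 15.55 pos [567.4  -9.  179. ] yaw -5.12 F [ 0.2 -0.7  0.3] w 1.000 g 0
share [-0.8151  0.2039  0.1951] turn -0.0032
wide top 186 [580.3 114.1] off across,along 1.0418932356756174 -5.586181778145564 top z 30.993213810637414 tilt 7.467561915524918
wide scene 311 [578.8 114.6] off across,along -0.5042482522866832 -5.426573634873449 top z 31.734348307127263 tilt 7.763628465680899
spare top 246 [590.8 190.2] off across,along -2.6294939528252423 -4.857954926533056 top z 26.31743759668195 tilt 0.2504892758865939
spare scene 255 [589.  190.8] off across,along -4.496756228987417 -4.566090345437644 top z 26.226954809810902 tilt 1.5410562174619211
```

```bash
python3 - <<'E'
from h import *
L=[]
for n,(x,y,w,h) in dict(top=(200,172,100,70),scene=(320,198,100,70)).items():
    p=cv2.imread(f"pics/{n}7.png")
    L.append(cv2.resize(cv2.convertScaleAbs(p[y:y+h,x:x+w],alpha=1.6),None,fx=4,fy=4,interpolation=cv2.INTER_CUBIC))
x,y=245,165
L=[np.hstack(L)]
p=cv2.imread("pics/top7.png");b=cv2.resize(cv2.convertScaleAbs(p[180:230,260:320],alpha=1.6),None,fx=6,fy=6,interpolation=cv2.INTER_CUBIC)
q=cv2.imread("pics/top7.png");c=cv2.resize(cv2.convertScaleAbs(q[178:228,355:415],alpha=1.6),None,fx=6,fy=6,interpolation=cv2.INTER_CUBIC)
r=np.hstack([b,c]);r=np.hstack([r,np.zeros((300,80,3),np.uint8)])
cv2.imwrite("pics/tray7.png",np.vstack(L+[r]))
E
```

```text
(no output)
```

View pics/tray7.png

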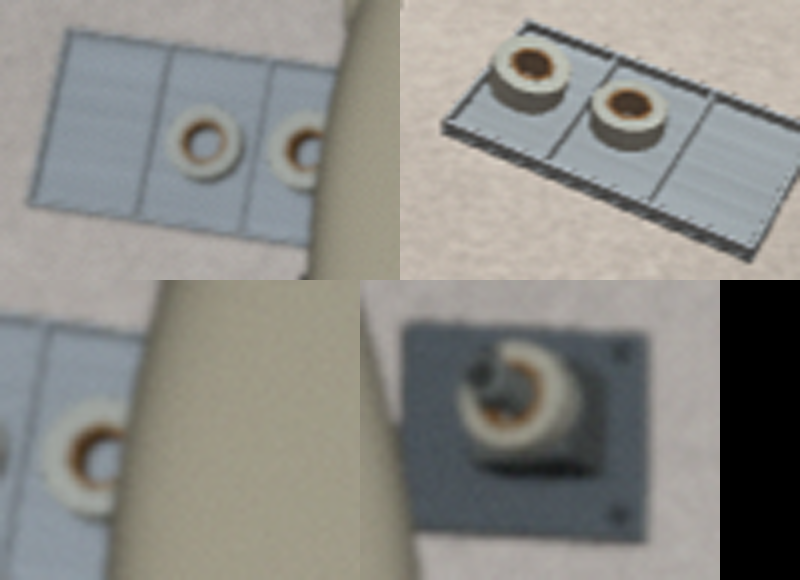

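The wide roll is tilted about 7°. It slid -y as it flattened, and its -y edge (scene crop ~(488,70)) now rides on the tray's end wall. I'll regrip it and mend that before going on.

```bash
python3 -m creep '[[0.1,0,0,0,1],[0.18,0,0,0,1],[0.18,0,0,0,1],[0.12,0,0,0,1],[0.04,0.005,0,0.064,1]]' >/dev/null
python3 -m creep '[[0,0,0,0,0.82],[0,0,0,0,0.82],[0,0,0,0,0.82]]' >/dev/null
python3 go.py 579.5 114.3 60 -10.6
```

```text
t 16.32 pos [578.7 116.6 177.8] yaw -10.25 F [-0.2 -0.5  0.2] w 0.823 g 0
share [-0.0105  0.0061  0.589 ] turn 0.0041
```

```bash
python3 -m creep '[[-0.01,0.006,0.1,0.004,0.82],[0,0,0.18,0,0.82],[0,0,0.18,0,0.82],[0,0,0.12,0,0.82],[0,0,0,0,0.82]]' >/dev/null
python3 -m creep '[[0,0,0,0,0.82]]' >/dev/null
python3 go.py 579.5 114.3 4 -10.6
```

```text
t 16.82 pos [578.6 113.   60.8] yaw -10.78 F [-0.1  0.5 -0.3] w 0.821 g 0
share [0.0078 0.0044 0.2842] turn -0.0021
```

```bash
python3 -m creep '[[0.007,0.004,0.08,-0.002,0.82],[0,0,0.08,0,0.8],[0,0,0.08,0,0.76],[0,0,0.04,0,0.74],[0,0,0,0,0.72]]' 20 >/dev/null; python3 go.py 579.5 114.3 4 -10.6
python3 -m creep '[[0,0,0,0,0.7],[0,0,0,0,0.68],[0,0,0,0,0.66],[0,0,0,0,0.63],[0,0,0,0,0.6]]' 20 >/dev/null; python3 go.py
```

```text
t 17.23 pos [581.1 115.    6.1] yaw -10.58 F [ 0.   0.6 -0.3] w 0.717 g 0
share [-0.0051 -0.0069  0.0105] turn 0.0002
t 17.65 pos [582.2 115.5   7.4] yaw -10.58 F [-0.6 -1.1  5.8] w 0.657 g 23
```

```bash
python3 -m creep '[[0,0,-0.02,0,0.6],[0,0,-0.02,0,0.6],[0,0,-0.02,0,0.6],[0,0,0,0,0.6],[0,0,0,0,0.6]]' 20 >/dev/null; python3 go.py
python3 -m creep '[[0.014,-0.005,0,0,0.6],[0.014,-0.005,0,0,0.6],[0,0,0,0,0.6],[0,0,0,0,0.6]]' 20 >/dev/null; python3 go.py 580.3 120.8 7 -10.6
sed -i 's/Q=Q\[m\]/m\&=W[:,:,2]>(float(sys.argv[4]) if len(sys.argv)>4 else 0);Q=Q[m]/; s/in(.2,.56,.8)/in(-.1,.1,.2,.56,.8)/' held.py; python3 held.py 8 29 24 18
```

```text
t 18.07 pos [581.  115.5  18. ] yaw -10.57 F [-0.1  0.1 -1.1] w 0.658 g 23
t 18.40 pos [579.7 121.6  17.6] yaw -10.54 F [-0.4  0.8 -0.8] w 0.657 g 23
share [-0.0031  0.0037  0.0529] turn 0.0007
126 centre in tool x,z [  3.9 -13.6] lean 11.8 rms 4.04 [579.7 121.6  17.6]
```

```bash
sed -i 's/<\[48,30,36\]/<[38,30,30]/' held.py; python3 held.py 8 29 24 22
python3 -m creep '[[0,0,0.01,0,0.6],[0,0,0.01,0,0.6],[0,0,0.01,0,0.6],[0,0,0,0,0.6]]' 20 >/dev/null; python3 go.py
python3 -m creep '[[0,0,0.005,0,0.65],[0,0,0.005,0,0.65],[0,0,0.005,0,0.65],[0,0,0,0,0.65]]' 20 >/dev/null; python3 go.py
```

```text
111 centre in tool x,z [ -1.7 -13.6] lean 7.5 rms 1.18 [579.7 121.4  17.6]
t 18.83 pos [579.5 121.1  11.2] yaw -10.58 F [-1.  -0.3 -0.6] w 0.660 g 23
t 19.17 pos [579.8 121.2   8.6] yaw -10.57 F [-0.8 -1.7 -2. ] w 0.657 g 23
```

```bash
python3 -m creep '[[0,0,0.005,0,0.65],[0,0,0.005,0,0.65],[0,0,0.005,0,0.65],[0,0,0,0,0.65]]' 20 >/dev/null; python3 go.py
python3 -m creep '[[0,0,0.005,0,0.665],[0,0,0.005,0,0.667],[0,0,0.005,0,0.668],[0,0,0,0,0.668]]' 20 >/dev/null; python3 go.py 
python3 held.py 8 29 24 22
```

```text
t 19.50 pos [579.9 120.8   6.8] yaw -10.59 F [-2.8 -2.1  5.7] w 0.659 g 21
t 19.83 pos [580.2 121.4   2.6] yaw -10.57 F [0.2 0.  0.3] w 0.666 g 0
85 centre in tool x,z [ -2.6 -15.4] lean 2.2 rms 1.18 [580.2 121.4   2.6]
```

```bash
python3 -m creep '[[0,0,0,0,0.68],[0,0,0,0,0.7],[0,0,0,0,0.75],[0,0,0,0,0.8],[0,0,-0.02,0,0.8]]' >/dev/null
python3 -m creep '[[0,0,-0.08,0,0.8],[0,0,-0.16,0,0.8],[0,0,-0.18,0,0.8],[0,0,-0.18,0,1],[0,0,-0.18,0,1]]' >/dev/null
python3 -m creep '[[-0.12,0,0,-0.066,1],[-0.18,0,0,0,1],[-0.18,0,0,0,1],[-0.18,0,0,0,1],[-0.12,0,0,0,1]]' >/dev/null
python3 -m creep '[[-0.12,0,0,0,1],[0,0,0,0,1],[0,0,0,0,1]]' >/dev/null
python3 go.py 593.5 -175 140 -4.85; python3 chk.py 9 wide spare
```

```text
t 21.38 pos [562.  -59.  163.2] yaw -5.06 F [ 0.3  0.2 -0. ] w 1.002 g 0
share [-0.5641  0.2078  0.1158] turn -0.0024
wide top 285 [580.9 119.4] off across,along 0.6969106494752024 -0.2940315981495308 top z 28.219083646315134 tilt 1.2467111642009858
wide scene 292 [579.3 119.4] off across,along -0.936919671622379 -0.5607740080054592 top z 28.38211036232357 tilt 1.0517530898968377
spare top 245 [590.5 190.6] off across,along -2.9788614273105782 -4.558701081957246 top z 26.22336622039455 tilt 1.0833659497647123
spare scene 252 [588.9 190.7] off across,along -4.62005793852927 -4.687700296944642 top z 26.13048017704467 tilt 1.4704130921238703
```

The wide roll is now flat and centred in its bay. Next I'll locate the narrow roll and the block's width from the top7 depth.

```bash
python3 - <<'E'
from fit import *
np.set_printoptions(precision=1,suppress=True,linewidth=200)
for k,names in enumerate([("top",),("top","scene")]):
    P=np.vstack(pts(([520,-230,66],[660,-110,135]),names,"7"))
    F=frame(np.radians(-4.85),np.radians(32))
    def res(p):
        Q=(P-[p[0],p[1],66])@F
        d=np.stack([annulus(Q,25,13,p[2],p[2]+19),annulus(Q,10,-1,0,55)])
        return d[np.abs(d).argmin(0),np.arange(len(Q))]
    b=least_squares(res,[593,-180,0],loss="soft_l1",f_scale=2);print(names,len(P),b.x,np.sqrt(np.mean(b.fun**2)))
P=np.vstack(pts(([520,-260,20],[660,-110,66]),("top",),"7"))
Q=(P-[593.1,-180,66])@np.array([[.9964,.0845,0],[-.0845,.9964,0],[0,0,1]]).T
Q=np.c_[(P[:,0]-593.1)*.9964-(P[:,1]+180)*.0845,(P[:,0]-593.1)*.0845+(P[:,1]+180)*.9964,P[:,2]]
for z in range(20,66,8):
    m=(Q[:,2]>=z)&(Q[:,2]<z+8);print(z,m.sum(),np.percentile(Q[m,0],[2,98]),np.percentile(Q[m,1],[2,98]))
E
```

```text
('top',) 304 [ 593.2 -180.7   -0.5] 2.042068150216353
('top', 'scene') 549 [ 592.9 -180.8   -0.2] 1.9560275138025298
20 23 [-29.6  47.6] [-53.3  48.8]
28 23 [-25.3  22.2] [-41.9  12.3]
36 39 [-25.2  19.9] [-39.   20.6]
44 43 [-25.2  21.5] [-34.7  21.1]
52 30 [-24.6  22.1] [-27.8   6.4]
60 22 [-24.5  23.1] [-23.6  12.4]
```

```bash
python3 -m creep '[[-0.12,0.04,0,-0.002,1],[-0.16,0.06,0,0,1],[-0.16,0.06,0,0,1],[-0.1,0.04,0.06,0,1],[-0.018,0.008,0.06,0,1]]' >/dev/null
python3 -m creep '[[0,0,0,0,1],[0,0,0,0,1]]' >/dev/null
python3 go.py 593.6 -173.5 140 -4.85
```

```text
t 22.07 pos [ 593.5 -170.7  137.4] yaw -4.65 F [ 0.1 -0.3  0.8] w 0.998 g 0
share [-0.0138  0.0018 -0.0128] turn 0.0023
```

```bash
python3 -m creep '[[-0.0138,0.002,0,0.002,1],[0,0,0.08,0,1],[0,0,0.12,0,1],[0,0,0.1,0,1],[0,0,0.05,0,1]]' 20 >/dev/null
python3 -m creep '[[0,0,0,0,0.9],[0,0,0,0,0.85],[0,0,0,0,0.8]]' >/dev/null
python3 go.py 593.6 -173.5 62 -4.85
```

```text
t 22.73 pos [ 595.7 -175.    70.5] yaw -4.86 F [0.9 0.  0.3] w 0.801 g 0
share [ 0.0068 -0.0114  0.0427] turn -0.0001
```

```bash
python3 -m creep '[[0.007,-0.011,0.02,0,0.75],[0,0,0.022,0,0.7],[0,0,0,0,0.68],[0,0,0,0,0.66],[0,0,0,0,0.64]]' 20 >/dev/null; python3 go.py 593.6 -173.5 62 -4.85
python3 -m creep '[[0,0,0,0,0.62],[0,0,0,0,0.6],[0,0,0,0,0.59],[0,0,0,0,0.58],[0,0,0,0,0.57]]' 20 >/dev/null; python3 go.py
python3 -m creep '[[0,0,0,0,0.56],[0,0,0,0,0.54],[0,0,0,0,0.52]]' 20 >/dev/null; python3 go.py
```

```text
t 23.15 pos [ 592.5 -173.7   60.6] yaw -4.90 F [ 0.5 -0.1  0.4] w 0.639 g 0
share [ 0.0015  0.0053 -0.0072] turn -0.0006
t 23.57 pos [ 593.  -173.7   60.8] yaw -4.89 F [1.4 0.1 0.9] w 0.572 g 5
t 23.82 pos [ 593.  -173.7   60.9] yaw -4.90 F [0.6 0.4 2.9] w 0.569 g 21
```

```bash
python3 -m creep '[[0,0,0,0,0.4],[0,0,0,0,0.4],[0.0027,0,-0.0042,0,0.4],[0.0027,0,-0.0042,0,0.4],[0.0053,0,-0.0085,0,0.4]]' 40 >/dev/null; python3 go.py
python3 -m creep '[[0.0053,0,-0.0085,0,0.4],[0.0053,0,-0.0085,0,0.4],[0.0053,0,-0.0085,0,0.4],[0.0053,0,-0.0085,0,0.4],[0.0053,0,-0.0085,0,0.4]]' >/dev/null; python3 go.py
python3 -m creep '[[0.0053,0,-0.0085,0,0.4],[0.0053,0,-0.0085,0,0.4],[0.0053,0,-0.0085,0,0.4],[0,0,0,0,0.4]]' >/dev/null; python3 go.py
```

```text
t 24.23 pos [ 592.5 -172.4   63.2] yaw -4.95 F [ 1.9 -2.8 -1.3] w 0.563 g 41
t 24.65 pos [ 593.1 -166.5   72.5] yaw -4.91 F [ 2.8 -4.5 -1.7] w 0.556 g 41
t 24.98 pos [ 593.5 -163.1   78. ] yaw -4.89 F [ 1.3 -3.9  1.6] w 0.556 g 42
```

```bash
python3 -m creep '[[-0.005,0,-0.003,0,0.4],[0,0,0,0,0.4]]' >/dev/null; python3 go.py
python3 -m creep '[[0.004,0,-0.0064,0,0.4],[0.004,0,-0.0064,0,0.4],[0.004,0,-0.0064,0,0.4],[0.004,0,-0.0064,0,0.4]]' >/dev/null; python3 go.py
python3 -m creep '[[0.004,0,-0.0064,0,0.4],[0.004,0,-0.0064,0,0.4],[0.004,0,-0.0064,0,0.4]]' >/dev/null; python3 go.py
```

```text
t 25.15 pos [ 593.3 -163.2   78.2] yaw -4.87 F [ 1.5 -0.8  1.6] w 0.563 g 42
t 25.48 pos [ 593.  -161.    82.5] yaw -4.91 F [ 2.  -5.2 -8.6] w 0.558 g 42
t 25.73 pos [ 592.7 -160.7   83.5] yaw -5.01 F [  7.2 -11.4 -22.7] w 0.561 g 45
```

```bash
python3 -m creep '[[0,0,0,0,0.4],[0,0,0,0,0.4]]' >/dev/null; python3 go.py
python3 -m creep '[[0.0027,0,-0.0042,0,0.4],[0.0027,0,-0.0042,0,0.4]]' >/dev/null; python3 go.py
```

```text
t 25.90 pos [ 592.7 -160.7   83.4] yaw -5.01 F [  6.6  -9.3 -16.5] w 0.561 g 46
t 26.07 pos [ 592.5 -160.6   83.7] yaw -5.06 F [  9.1 -14.2 -27.5] w 0.561 g 46
```

```bash
python3 -m creep '[[0,0.005,0,0,0.4],[0,0.005,0,0,0.4],[0,0,0,0,0.4]]' >/dev/null; python3 go.py
python3 -m creep '[[0,0.005,0,0,0.4],[0,0,0,0,0.4]]' >/dev/null; python3 go.py
```

```text
t 26.32 pos [ 594.3 -159.8   85.3] yaw -5.03 F [  3.   -8.1 -10.7] w 0.555 g 47
t 26.48 pos [ 594.6 -159.4   85.9] yaw -5.00 F [ 1.1 -7.7 -9.6] w 0.559 g 48
```

Centring across the post released the ears, so I'll carry on along the post.

```bash
python3 -m creep '[[0.004,0,-0.0064,0,0.4],[0.004,0,-0.0064,0,0.4],[0.004,0,-0.0064,0,0.4]]' >/dev/null; python3 go.py
python3 -m creep '[[0.004,0,-0.0064,0,0.4],[0.004,0,-0.0064,0,0.4],[0.004,0,-0.0064,0,0.4],[0.004,0,-0.0064,0,0.4]]' >/dev/null; python3 go.py
python3 -m creep '[[0.004,0,-0.0064,0,0.4],[0.004,0,-0.0064,0,0.4],[0.004,0,-0.0064,0,0.4],[0.004,0,-0.0064,0,0.4]]' >/dev/null; python3 go.py
```

```text
t 26.73 pos [ 595.  -156.3   90.2] yaw -4.98 F [ 1.2 -6.  -9. ] w 0.560 g 48
t 27.07 pos [ 595.4 -153.    95.6] yaw -4.96 F [ 1.  -5.6 -9.8] w 0.558 g 48
t 27.40 pos [ 595.5 -149.9  100.5] yaw -4.97 F [ 0.3 -6.4 -7.6] w 0.558 g 48
```

```bash
python3 -m creep '[[0.004,0,-0.0064,0,0.4],[0.004,0,-0.0064,0,0.4],[0.004,0,-0.0064,0,0.4],[0.004,0,-0.0064,0,0.4],[0.004,0,-0.0064,0,0.4]]' >/dev/null; python3 go.py
python3 -m creep '[[0.0053,0,-0.0085,0,0.4],[0.0053,0,-0.0085,0,0.4],[0.0053,0,-0.0085,0,0.4],[0.0053,0,-0.0085,0,0.4],[0.0053,0,-0.0085,0,0.4]]' >/dev/null; python3 go.py
python3 -m creep '[[0.0106,0,-0.017,0,0.4],[0.0106,0,-0.017,0,0.4],[0.0106,0,-0.017,0,0.4],[0.0106,0,-0.017,0,0.4],[0.0106,0,-0.017,0,0.4]]' >/dev/null
python3 -m creep '[[0,0,-0.1,0,0.4],[0,0,-0.1,0,0.4],[0,0,-0.05,0,0.4],[0,0,0,0,0.4],[0,0,0,0,0.4]]' >/dev/null; python3 go.py 608.3 269.2 176 -10.6; python3 held.py 10 25 19 125
```

```text
t 27.82 pos [ 598.1 -144.2  109.6] yaw -4.87 F [-0.2  0.8 -0.4] w 0.558 g 49
t 28.23 pos [ 598.5 -139.5  117.9] yaw -4.90 F [ 0.6 -0.1 -0.5] w 0.556 g 49
t 29.07 pos [ 599.7 -129.1  185.1] yaw -4.90 F [-0.3  0.4 -0. ] w 0.561 g 49
share [ 1.9878 -0.1273  0.0448] turn 0.0664
117 centre in tool x,z [ -0.8 -12.9] lean 32.8 rms 2.56 [ 599.7 -129.1  185.1]
```

```bash
python3 -m creep '[[0,0,0,0.033,0.4],[0.04,-0.007,0,0.033,0.4],[0.1,-0.016,0,0,0.4],[0.17,-0.028,0,0,0.4],[0.17,-0.028,0,0,0.4]]' >/dev/null
python3 -m creep '[[0.17,-0.028,0,0,0.4],[0.17,-0.028,0,0,0.4],[0.17,-0.028,0,0,0.4],[0.17,-0.028,0,0,0.4],[0.17,-0.028,0,0,0.4]]' >/dev/null
python3 -m creep '[[0.17,-0.028,0,0,0.4],[0.17,-0.028,0,0,0.4],[0.12,-0.02,0,0,0.4],[0,0,0,0,0.4],[0,0,0,0,0.4]]' >/dev/null
python3 go.py 609.4 274.9 40 -10.6
```

```text
t 30.37 pos [605.4 235.  182.4] yaw -10.41 F [ 0.2 -0.1 -0.3] w 0.565 g 49
share [ 0.2015 -0.0145  0.7115] turn 0.0023
```

```bash
python3 -m creep '[[0.1,-0.007,0,0.002,0.4],[0.1,-0.007,0.05,0,0.4],[0,0,0.1,0,0.4],[0,0,0.15,0,0.4],[0,0,0.15,0,0.4]]' >/dev/null
python3 -m creep '[[0,0,0.15,0,0.4],[0,0,0.1,0,0.4],[0,0,0,0,0.4],[0,0,0,0,0.4]]' 20 >/dev/null
python3 go.py 609.4 274.9 20 -10.6;python3 held.py 11 25 19 25
```

```text
t 31.12 pos [609.9 271.4  42.6] yaw -10.85 F [0.9 0.6 0. ] w 0.557 g 49
share [ 0.0172 -0.0054  0.1132] turn -0.0029
82 centre in tool x,z [ -0.7 -12.6] lean 31.6 rms 2.77 [609.9 271.4  42.6]
```

```bash
python3 -m creep '[[0.017,-0.005,0.03,-0.003,0.5],[0,0,0.05,0,0.54],[0,0,0.04,0,0.55],[0,0,0.015,0,0.555],[0,0,0,0,0.555]]' 20 >/dev/null;python3 go.py 609.4 274.9 12.5 -10.6
python3 -m creep '[[0,0,0,0,0.557],[0,0,0,0,0.557],[0,0,0,0,0.557]]' 20 >/dev/null;python3 go.py 609.4 274.9 12.5 -10.6
```

```text
t 31.58 pos [609.9 276.7  16.2] yaw -10.47 F [-0.4  0.3 -0.7] w 0.562 g 49
share [-0.0092 -0.0007  0.0188] turn 0.0015
t 31.83 pos [611.3 277.2  18.1] yaw -10.49 F [ 0.8 -0.2 -0.6] w 0.559 g 48
share [-0.0131 -0.0071  0.028 ] turn 0.0013
```

```bash
python3 -m creep '[[-0.01,-0.007,0.01,0,0.56],[0,0,0.008,0,0.561],[0,0,0,0,0.562],[0,0,0,0,0.563]]' 20 >/dev/null;python3 go.py 609.4 274.9 12.5 -10.6
python3 -m creep '[[0,0,0.005,0,0.564],[0,0,0.005,0,0.565],[0,0,0,0,0.565]]' 20 >/dev/null;python3 go.py 609.4 274.9 12.5 -10.6
```

```text
t 32.17 pos [609.1 275.2  14. ] yaw -10.49 F [-0.1  0.4 -0.1] w 0.567 g 28
share [-0.0014  0.0018  0.0075] turn 0.0013
t 32.42 pos [609.2 275.3  13. ] yaw -10.49 F [-2.6 -1.2  4.3] w 0.567 g 22
share [-0.0016  0.0013  0.0027] turn 0.0013
```

```bash
python3 -m creep '[[0,0,0,0,0.568],[0,0,0,0,0.57],[0,0,0,0,0.571]]' 20 >/dev/null;python3 go.py
python3 -m creep '[[-0.004,0,0.006,0,0.571],[-0.004,0,0.006,0,0.571],[-0.004,0,0.006,0,0.571]]' 20 >/dev/null;python3 go.py;python3 held.py 12 25 19 18
```

```text
t 32.67 pos [609.  275.1  12.6] yaw -10.49 F [-2.  -2.3  3.3] w 0.571 g 3
t 32.92 pos [608.8 272.9   7.9] yaw -10.49 F [-0.8 -1.   0.7] w 0.574 g 1
70 centre in tool x,z [ -2.9 -13.6] lean 13.8 rms 2.9 [608.8 272.9   7.9]
```

```bash
python3 -m creep '[[-0.003,0,0.007,0,0.571],[-0.003,0,0.007,0,0.571],[-0.003,0,0.007,0,0.571],[0,0,0,0,0.571]]' 20 >/dev/null;python3 go.py;python3 held.py 13 25 19 17
python3 -m creep '[[0,0,0.005,0,0.571],[0,0,0.004,0,0.573],[0,0,0,0,0.576],[0,0,0,0,0.58],[0,0,0,0,0.6]]' 20 >/dev/null;python3 go.py;python3 held.py 14 25 19 17
```

```text
t 33.30 pos [608.2 271.    3.6] yaw -10.49 F [-0.1  0.4 -0.1] w 0.572 g 1
56 centre in tool x,z [ -2.4 -17. ] lean 16.2 rms 2.92 [608.2 271.    3.6]
t 33.77 pos [608.4 271.3   2.5] yaw -10.48 F [0.3 0.6 0.9] w 0.601 g 0
53 centre in tool x,z [ -4.3 -12.3] lean -0.4 rms 4.15 [608.4 271.3   2.5]
```

```bash
python3 -m creep '[[0,0,0,0,0.64],[0,0,0,0,0.7],[0,0,0,0,0.72],[0,0,-0.02,0,0.72],[0,0,-0.08,0,0.72]]' >/dev/null
python3 -m creep '[[0,0,-0.16,0,0.8],[0,0,-0.18,0,1],[0,0,-0.18,0,1],[0,0,-0.18,0,1],[0,0,-0.1,0,1]]' >/dev/null
python3 -m creep '[[0,-0.1,0,0,1],[0,-0.18,0,0,1],[0,-0.18,0,0,1],[0,-0.18,0,0,1],[0,-0.18,0,0,1]]' >/dev/null
python3 -m creep '[[0,-0.18,0,0,1],[0,-0.1,0,0,1],[0,0,0,0,1],[0,0,0,0,1],[0,0,0,0,1]]' >/dev/null
python3 go.py; python3 chk.py 15 wide spare narrow
python3 - <<'E'
import cv2
p=cv2.imread("pics/top15.png")
cv2.imwrite("pics/fin.png",cv2.resize(cv2.convertScaleAbs(p[150:275,140:440],alpha=1.6),(780,325),interpolation=cv2.INTER_CUBIC))
E
```

```text
t 35.48 pos [392.9 311.5 183. ] yaw -10.49 F [ 0.5 -0.   0.6] w 1.000 g 0
wide top 286 [580.9 119.2] off across,along 0.6718227094591916 -0.4927838058068018 top z 28.44145713018563 tilt 0.8335138709819714
wide scene 292 [579.6 119.1] off across,along -0.5499024788293764 -0.8278296748729118 top z 28.224356016464316 tilt 1.784316804801352
spare top 245 [590.  190.7] off across,along -3.4907701715687223 -4.479380472689478 top z 26.080772039107153 tilt 0.8621295167864824
spare scene 257 [589.2 190.5] off across,along -4.303232745815873 -4.849752008112121 top z 26.171610416690548 tilt 1.5609964588441592
narrow top 201 [609.1 266.9] off across,along 1.1958533156641646 -2.1401160016188627 top z 23.03191485840614 tilt 1.6951977813545962
narrow scene 218 [607.  266.9] off across,along -0.8649960224263323 -2.5202375032119426 top z 23.184983694438564 tilt 2.47341504497812
```

View pics/fin.png

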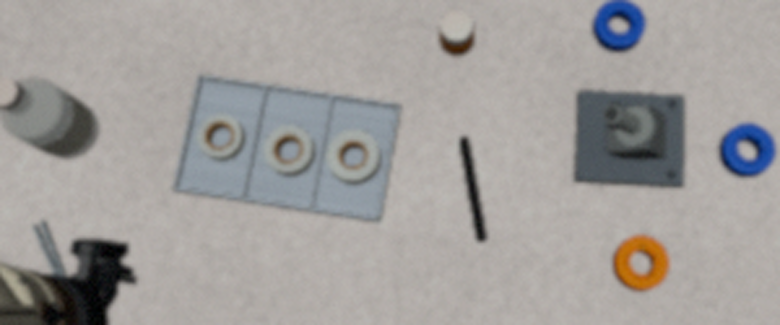

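The picture shows the rolls flat in a row at crop (221,136), (289,150) and (355,156), with the spindle empty. I'll check the tray centre against its rib lines before handing in.

```bash
python3 - <<'E'
from h import *
np.set_printoptions(precision=1,suppress=True,linewidth=220)
c0=np.array([594.3,194.5]);a=np.radians(-10.6);lx=np.array([np.cos(a),np.sin(a)]);ly=np.array([-np.sin(a),np.cos(a)])
for n in("top","scene"):
    g=cv2.cvtColor(cv2.imread(f"pics/{n}15.png"),cv2.COLOR_BGR2GRAY).astype(np.float32)
    def prof(along,ts,os):
        acc=0
        for o in os:
            xy=c0+(np.outer(ts,ly)+o*lx if along else np.outer(ts,lx)+o*ly)
            q=proj(n,np.c_[xy,np.full(len(ts),12)]/1e3).astype(np.float32)
            acc=acc+cv2.remap(g,q[None,:,0],q[None,:,1],cv2.INTER_CUBIC)[0]
        return acc/len(os)
    for nm,c,al,os in(("rib-",-38,1,[-55,-50,-45,40,45,50,55]),("rib+",38,1,[-55,-50,-45,40,45,50,55]),("end-",-114,1,[-50,-45,45,50]),("end+",114,1,[-50,-45,45,50]),("side-",-65,0,[-80,-60,-50,0,50,60,80]),("side+",65,0,[-80,-60,-50,0,50,60,80])):
        ts=np.arange(c-9,c+9.1,.5);v=prof(al,ts,os);i=v[4:-4].argmin()+4;w=np.clip(np.median(v)-v,0,None)*(abs(ts-ts[i])<5)
        print(n,nm,"min",ts[i],"centroid-nominal",((w*ts).sum()/w.sum()-c).round(2),v[::4])
E
```

```text
top rib- min -40.0 centroid-nominal -1.67 [95.8 93.9 89.4 84.3 83.6 87.5 92.3 94.6 95.5 95.5]
top rib+ min 36.0 centroid-nominal -1.91 [95.4 92.7 86.6 80.3 80.3 86.1 92.1 95.  95.6 95.6]
top end- min -114.0 centroid-nominal 0.33 [108.9 106.5 100.4  91.6  87.2  87.3  90.2  92.2  93.4  94.3]
top end+ min 112.0 centroid-nominal -2.18 [ 94.2  90.8  83.1  74.7  75.6  84.8  93.9  99.6 103.2 105.6]
top side- min -65.0 centroid-nominal 0.75 [109.3 108.  103.9  95.   86.3  85.6  89.6  93.   95.9  97. ]
top side+ min 64.0 centroid-nominal -1.48 [ 94.6  93.   87.9  81.1  77.   83.2  94.3 100.6 105.2 107.4]
scene rib- min -34.5 centroid-nominal 3.5 [100.3  99.7 100.5 102.8 101.1  82.6  63.3  72.9  93.3 100.6]
scene rib+ min 41.0 centroid-nominal 3.11 [100.2  99.3  99.2 100.7 100.   83.7  70.1  82.8  97.7 102.4]
scene end- min -111.0 centroid-nominal 3.19 [119.1 120.5 118.7 113.8 100.9  72.   56.4  70.5  93.8 103.3]
scene end+ min 116.5 centroid-nominal 2.52 [102.1 102.7 100.5  96.4 100.5  84.3  73.8  94.3 112.5 115.2]
scene side- min -61.5 centroid-nominal 3.91 [115.8 113.1 109.   98.4  77.3  52.9  40.7  42.3  55.2  77.6]
scene side+ min 69.0 centroid-nominal 4.86 [102.6 101.1 100.2 100.9  87.3  60.9  45.3  43.9  46.   51.2]
```

```bash
python3 -c "
from station import workorder
print(workorder.sign_off())"
```

```text
the job is handed in; nothing more can be done
None
```

I handed the job in at about 36 s. By camera measurement both rolls lie flat, the wide one within about 1 mm of its bay centre and the narrow one within about 3 mm, with the spare untouched between them about 6 mm off its own. Two things did not go cleanly: the wide first settled tilted on the tray's end wall and I had to regrip it before starting the narrow, and the pull at the sprung ears peaked near 25–30 N, above the expected 5–12 N.

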